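# Sort the bench things into the three trays

## Task

Tidy up the bench by sorting five things into the three coloured trays: stand both screw-cap vials upright in the white tray, lay the black marker and the blue pen side by side flat on the floor of the blue tray, and pull the green slide pack up out of the slot of the drying stand by its exposed top and lay it down, not on end, in the yellow tray. Leave the roll of label tape where it is.

Things in the scene. Friction and masses are not known exactly. Their poses are not given: they have to be found in the camera images.
- black_cap_vial: Screw-cap sample vial with a black cap and green contents, standing upright: 52 mm high, body 26 mm across (round, 0 to 43 mm high), cap 25 mm across. Origin: centre of the underside, z up.
- white_cap_vial: The same vial with a white cap and pale contents: 52 mm high, 26 mm across. Origin: centre of the underside, z up.
- black_marker: Black marker pen lying flat, 135 mm long (its x), 16 mm wide (y), 16 mm high. Origin: middle of its length, on the underside; z up.
- blue_pen: Blue pen lying flat, 142 mm long (its x), 10 mm wide (y), 12 mm high. Origin: middle of its length, on the underside; z up.
- slide_pack: Green pack of glass slides, 27 x 80 x 22 mm along its x, y, z. It stands on a long narrow side in the slot of the drying stand: y level along the slot, z level across it (22 mm thick), x straight down; top 31 mm, bottom 4 mm, origin 18 mm above the bench. Origin: in the middle of a big 27 x 80 face; its centre is 11 mm from it along z.
- drying_stand: Low metal slide drying stand fixed to the bench: dark base plate 62 x 116 mm, 4 mm thick, with two aluminium cheeks 104 mm long, 9 mm thick, their tops 18 mm above the bench; between them a slot 26 mm wide along its y, open at the ends. The slide pack in it sticks out 13 mm above the cheeks. Origin: centre of the underside; z up.
- white_tray: Tray for vials: a white plastic tray, open at the top, fixed to the bench. Outside 132 mm (its x) by 180 mm (its y), 20 mm high; walls 4 mm, floor 4 mm thick, so inside 124 x 172 mm. Origin: centre of the underside; z up, y along the long side.
- blue_tray: Tray for writing tools: a blue plastic tray, open at the top, fixed to the bench. Outside 132 mm (its x) by 180 mm (its y), 20 mm high; walls 4 mm, floor 4 mm thick, so inside 124 x 172 mm. Origin: centre of the underside; z up, y along the long side.
- yellow_tray: Tray for slides: a yellow plastic tray, open at the top, fixed to the bench. Outside 132 mm (its x) by 180 mm (its y), 20 mm high; walls 4 mm, floor 4 mm thick, so inside 124 x 172 mm. Origin: centre of the underside; z up, y along the long side.
- label_tape: White roll of label tape lying flat at the left side of the bench, 62 mm across, 19 mm high; does not belong in any tray. Origin: centre of the underside.
Mind the look-alikes: they are no part of the job. Leave any purple look-alike of the slide_pack alone.

How it is judged:
At the end, for the whole second after the job is handed in: Both vials stand upright (within 0.1 rad) on the floor of the white tray; marker and pen lie level (within 0.12 rad) on the floor of the blue tray; the slide pack lies on one of its long sides, level within 0.12 rad, on the floor of the yellow tray; all are released and at rest (under 20 mm/s) (x of black_cap_vial in the frame of white_tray between -0.055 and 0.055 m and y of black_cap_vial in the frame of white_tray between -0.079 and 0.079 m and z of each of black_cap_vial, white_cap_vial in the frame of white_tray below 0.009 m and angle between each of black_cap_vial, white_cap_vial's own z axis and vertical below 0.1 rad and x of white_cap_vial in the frame of white_tray between -0.055 and 0.055 m and y of white_cap_vial in the frame of white_tray between -0.079 and 0.079 m and x of black_marker in the frame of blue_tray between -0.062 and 0.062 m and y of black_marker in the frame of blue_tray between -0.03 and 0.03 m and z of black_marker in the frame of blue_tray below 0.014 m and angle between black_marker's own x axis and vertical between 1.45 and 1.69 rad and x of blue_pen in the frame of blue_tray between -0.062 and 0.062 m and y of blue_pen in the frame of blue_tray between -0.03 and 0.03 m and z of blue_pen in the frame of blue_tray below 0.0185 m and angle between blue_pen's own x axis and vertical between 1.45 and 1.69 rad and x of slide_pack in the frame of yellow_tray between -0.062 and 0.062 m and y of slide_pack in the frame of yellow_tray between -0.062 and 0.062 m and z of slide_pack in the frame of yellow_tray below 0.029 m and angle between slide_pack's own y axis and vertical between 1.45 and 1.69 rad and linear speed of each of black_cap_vial, white_cap_vial, black_marker, blue_pen, slide_pack below 0.02 m/s and contact force between each of black_cap_vial, white_cap_vial, black_marker, blue_pen, slide_pack and the fingers below 0.1 N); the robot touches nothing.
It fails at once if The roll of label tape is shifted by more than 30 mm (distance of label_tape from where it was at the start of the episode above 0.03 m).
It also fails if it takes over 104 s, if anything falls off the work surface, if the arm or the gripper's body presses on something with over 40 N, if the wrist force passes 120 N, or if a joint passes its speed limit or range.

## Robot

A 6-joint arm with a two-finger parallel gripper is mounted at the origin on a cart in front of the work surface, level with it; the furniture and walls round the work are solid. World frame = base frame: x ahead of the robot, y to its left, z up, the work surface at z = 0. Lengths are in m, angles in rad, forces in N, time in s.
With the tool pointing down it reaches from about 0.4 to 0.925 m from the base axis. Payload 3.4 kg.
Tool frame: the origin (TCP) lies at the very end of the fingers, on their centre line; the grasp point (between the pads) lies behind it (robot.grasp_offset is the z of the grasp point in the tool frame, in m); z points along the fingers, y is the line along which they close (so a half turn about z gives the same grasp; the last joint's range is limited). The gripper opens to 85 mm and grips with 20 to 120 N. Pads are 22 mm wide; open, the fingers measure 114 mm over their backs; the gripper's body (76 mm by 85 mm) begins 54 mm behind the grasp point. The pads swing forward as they close: fully open they stand 13 mm farther back than shut.
Start: joints at [1.073, 0.307, 1.506, -0, 1.328, -0.073], TCP at [0.237, 0.524, 0.231] pointing down, gripper open.
Joint ranges: [-3.12, 3.12], [-1.05, 2.28], [0.14, 2.33], [-1.42, 4.57], [0.1, 2.73], [-2.68, 2.68]. Speed limits (rad/s): [2.57, 2.57, 3.14, 3.14, 3.14, 3.14].

## Interface

Orientations are given as a unit quaternion [x, y, z, w].
In Python, from station import sensors, grab_frame, camera_model, robot gives the robot as it stands.
- The arm moves only by the tool apply_moves, never from a script. Its argument "moves" is a list of rows, each a list of 6 numbers: the shift along the tool's x, y, z in units of 30 mm (1.0 is 30 mm), then the turn, a rotation vector about the tool's x, y, z in units of 5 degrees (1.0 is 5 degrees). In form: [[dx, dy, dz, ax, ay, az], ...]. A call has 1 to 20 rows; each row shifts and turns the commanded pose from where the row before left it, along the tool's axes as they then stand; what a row does not reach is not made up. A row lasts 1/10 s, in which the tool goes at most 50 mm and 8.59 degrees, less where a joint would pass 70% of its speed; a pose out of reach is approached as far as the arm can. A call is refused whole if a number of a shift passes 1 or a number of a turn 1, either way. A call with a gripper value outside its range is refused whole. "claw" is the closure, from 0 (fully open) to 1 (shut), set as the call begins (left out, the last holds). The fingers move at their own pace and stop on an object; the grip force is fixed at half the most. Time passes only in rows, so rows that do not move let the fingers close. It gives the time, the measured TCP pose, the force, the opening and the grip force at its end, in the units of the state.
- sensors.state(): the state, without advancing time (a new reading comes with each control period).
- grab_frame(name): name is "scene" or "top" or "wrist"; returns the picture (480x640x3 uint8, blue, green, red); there is no depth.
- camera_model(name): a dict with "mtx" (3x3 intrinsics, pixels), "k1" (the pictures are not rectified: a ray, as slopes to the right and down, at radius r is drawn at 1 + k1 r^2 times it, then the intrinsics apply), "R" (3x3) and "t" (3): a world point X has camera coordinates R X + t. Camera axes: x right, y down, z forward; pixel columns grow to the right and rows downward; lengths in m; the calibration is good to about 2 mm. A picture is of the moment at which its call begins: read the wrist's pose just before it. camera_model takes no time and is no camera call; for the wrist camera it gives the pose at the moment of the call.
- robot.hand_in(): hands the job in; it is judged then, once.
The state is a dict: "time_s": time; "joints": joint angles; "qvel": joint speeds; "joint_efforts": joint torques, N m; "tool_pos": TCP position; "eef_rot": TCP orientation; "contact_force": force on the tool from outside, world axes, zero at the start; "torque": the same for the moment, N m; "width": finger opening in m; "grip_force": force on a finger pad.
Only numpy, scipy, OpenCV 4.12 (cv2) and the standard library are available. Lean on these libraries where they do the work, as an engineer would, in place of code of your own. Each camera call takes 0.05 s, during which the arm holds its last target. There are 200 camera calls.

## Working session

There is one attempt and no reset: what is moved stays moved. The work goes in short steps, Python scripts to look and compute and a tool call to move; the robot and the scene stay as the last step left them, time stands still between calls to the robot, and variables do not carry over. Pictures are saved under pics/ and viewed, at most 14 in all, crops included, and the job is handed in when it is done.

Besides the shell and the picture viewer there is one more tool, called after "Request:" as a command line: name --pt "numbers of a row" for each row, then --argument value for the rest. apply_moves: Moves the arm, as the interface text tells. Its arguments: {"type":"object","properties":{"moves":{"type":"array","items":{"type":"array","items":{"type":"number"}}},"claw":{"type":"number"}},"required":["moves"]}

```bash
ls; mkdir -p pics; python3 - <<'E'
from station import sensors, grab_frame, camera_model, robot
import cv2
s=sensors.state();print({k:s[k] for k in('time_s','tool_pos','eef_rot','width')},robot.grasp_offset)
for n in('top','scene'):
    f=grab_frame(n);cv2.imwrite(f'pics/{n}0.png',f)
    m=camera_model(n);print(n,m)
E
```

```text
pics
{'time_s': 0.0, 'tool_pos': array([0.23664631, 0.52327065, 0.23037303]), 'eef_rot': array([ 2.10792951e-01,  9.77530192e-01, -9.84726490e-04, -2.92108733e-04]), 'width': 0.08548258068219222} -0.0187
top {'mtx': array([[447.88232594,   0.        , 313.35263   ],
       [  0.        , 447.88232594, 242.79272125],
       [  0.        ,   0.        ,   1.        ]]), 'k1': -0.06857444235792863, 'R': array([[-0.00642483, -0.99997386,  0.00331552],
       [-0.97852007,  0.00560372, -0.20607539],
       [ 0.20605142, -0.0045683 , -0.9785305 ]]), 't': array([0.05053294, 0.62271457, 1.19189589])}
scene {'mtx': array([[500.01498101,   0.        , 326.37264833],
       [  0.        , 500.01498101, 238.03909811],
       [  0.        ,   0.        ,   1.        ]]), 'k1': 0.022958347079845027, 'R': array([[ 0.85353913, -0.52060485, -0.02101297],
       [-0.39186678, -0.61484703, -0.68440015],
       [ 0.34338228,  0.59239659, -0.72880374]]), 't': array([-0.49904861,  0.31389143,  1.05659223])}
```

View pics/top0.png

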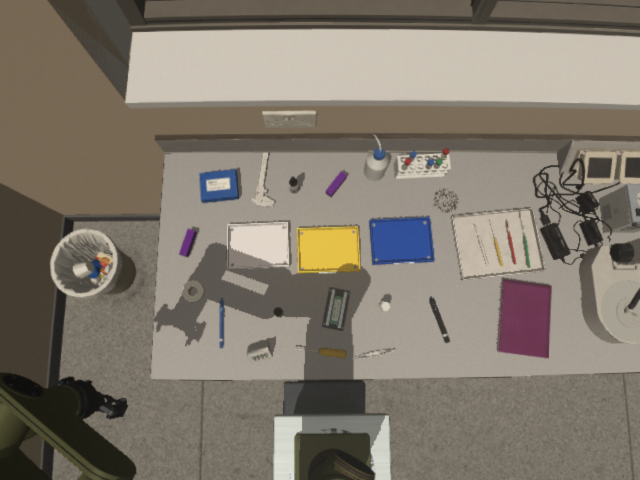

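View pics/scene0.png

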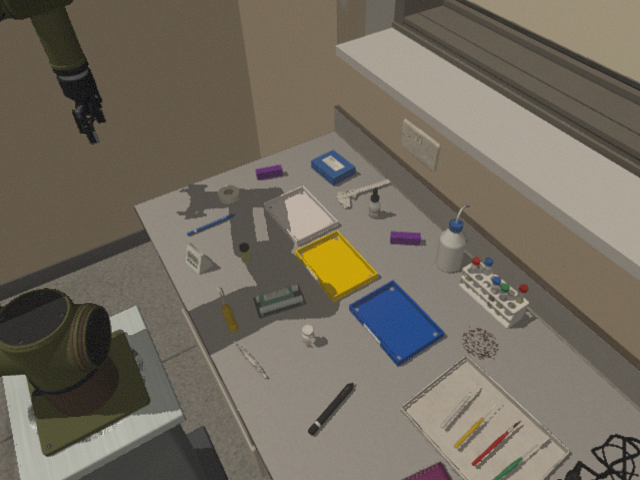

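```bash
cat > h.py <<'E'
import numpy as np,cv2
from station import sensors, grab_frame, camera_model, robot
def ray(m,uv):
    uv=np.asarray(uv,float).reshape(-1,1,2)
    n=cv2.undistortPoints(uv,m['mtx'],np.array([m['k1'],0,0,0.]))[:,0]
    d=np.c_[n,np.ones(len(n))]@m['R']; return -m['R'].T@m['t'],d
def onplane(m,uv,z):
    c,d=ray(m,uv); return c+d*((z-c[2])/d[:,2])[:,None]
def proj(m,X):
    return cv2.projectPoints(np.asarray(X,float).reshape(-1,1,3),cv2.Rodrigues(m['R'])[0],m['t'],m['mtx'],np.array([m['k1'],0,0,0.]))[0][:,0]
def tri(m1,p1,m2,p2):
    c1,d1=ray(m1,p1);c2,d2=ray(m2,p2);d1,d2=d1[0],d2[0]
    s=np.linalg.lstsq(np.c_[d1,-d2],c2-c1,rcond=None)[0]
    a,b=c1+s[0]*d1,c2+s[1]*d2
    return (a+b)/2,np.linalg.norm(a-b)
def blobs(img,lo,hi,box,minA=15):
    x0,y0,x1,y1=box
    h=cv2.cvtColor(img[y0:y1,x0:x1],cv2.COLOR_BGR2HSV)
    k=cv2.inRange(h,lo,hi); cs,_=cv2.findContours(k,cv2.RETR_EXTERNAL,cv2.CHAIN_APPROX_NONE)
    return sorted([(cv2.contourArea(c),cv2.minAreaRect(c+np.array([x0,y0])),c+np.array([x0,y0])) for c in cs if cv2.contourArea(c)>minA],key=lambda t:-t[0])
E
python3 - <<'E'
from h import *
np.set_printoptions(precision=4,suppress=True)
m=camera_model('top');ms=camera_model('scene')
f=cv2.imread('pics/top0.png');g=cv2.imread('pics/scene0.png')
cv2.imwrite('pics/topz.png',cv2.resize(f[200:380,170:470],(800,480),interpolation=cv2.INTER_CUBIC))
cv2.imwrite('pics/scz.png',cv2.resize(g[170:440,170:450],(622,600),interpolation=cv2.INTER_CUBIC))
for n,lo,hi,box,z in(('yellow',(20,120,60),(35,255,255),(280,210,370,285),.02),('blue',(105,120,60),(125,255,255),(362,205,445,275),.02),('pen',(95,90,40),(125,255,255),(205,290,240,355),.006),('marker',(0,0,0),(180,255,70),(420,285,460,350),.008),('white',(0,0,175),(180,60,255),(220,210,295,275),.02)):
    for a,r,c in blobs(f,lo,hi,box)[:2]:
        b=cv2.boxPoints(r);P=onplane(m,b,z)
        print(n,a,r[0],r[1],'ctr',onplane(m,r[0],z)[0,:2],'side',np.linalg.norm(P[0]-P[1]),np.linalg.norm(P[1]-P[2]),'dirs',P[1,:2]-P[0,:2],P[2,:2]-P[1,:2])
print('rough',onplane(m,[[278,312],[385,304],[336,309],[193,291],[260,352],[385,304]],.02))
E
```

```text
yellow 2712.5 (328.1448059082031, 249.2311248779297) (45.67890167236328, 62.376956939697266) ctr [0.6131 0.0038] side 0.1830132214560526 0.13518405457070343 dirs [ 0.0059 -0.1829] [-0.1352 -0.0011]
blue 2556.0 (401.46044921875, 240.1685791015625) (44.52098083496094, 61.59687042236328) ctr [ 0.6388 -0.2109] side 0.183442491893284 0.1334826085184831 dirs [ 0.0082 -0.1833] [-0.1335  0.002 ]
pen 62.5 (221.0, 319.0) (36.0, 2.0) ctr [0.415  0.3111] side 0.005771644274478799 0.10169582033114463 dirs [-0.     -0.0058] [-0.1016 -0.0031]
marker 117.5 (437.0696105957031, 315.2809143066406) (37.333824157714844, 4.523136138916016) ctr [ 0.421  -0.3061] side 0.01333911062476411 0.104758914242458 dirs [ 0.0045 -0.0125] [-0.0994 -0.033 ]
white 1904.5 (257.5, 242.5) (41.0, 61.0) ctr [0.6342 0.2091] side 0.17965342958644065 0.12191509163219516 dirs [-0.0011 -0.1796] [-0.1219 -0.0006]
rough [[ 0.4335  0.1476  0.02  ]
 [ 0.4539 -0.1556  0.02  ]
 [ 0.4409 -0.0162  0.02  ]
 [ 0.4937  0.3913  0.02  ]
 [ 0.3232  0.1968  0.02  ]
 [ 0.4539 -0.1556  0.02  ]]
```

View pics/topz.png

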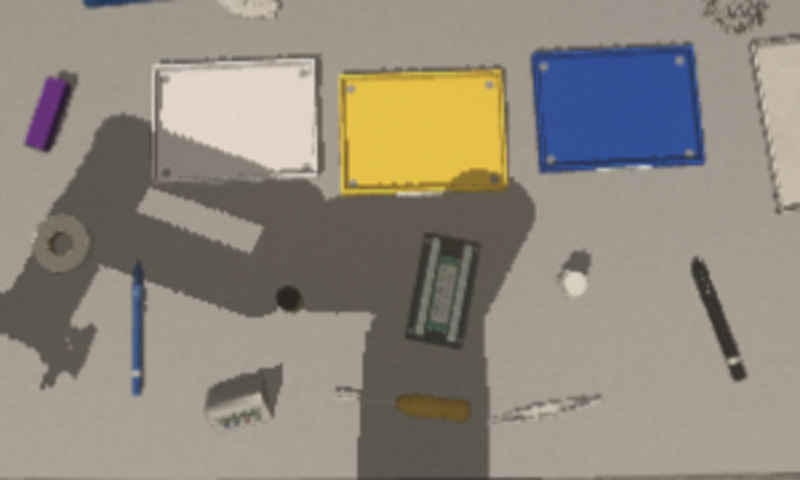

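View pics/scz.png

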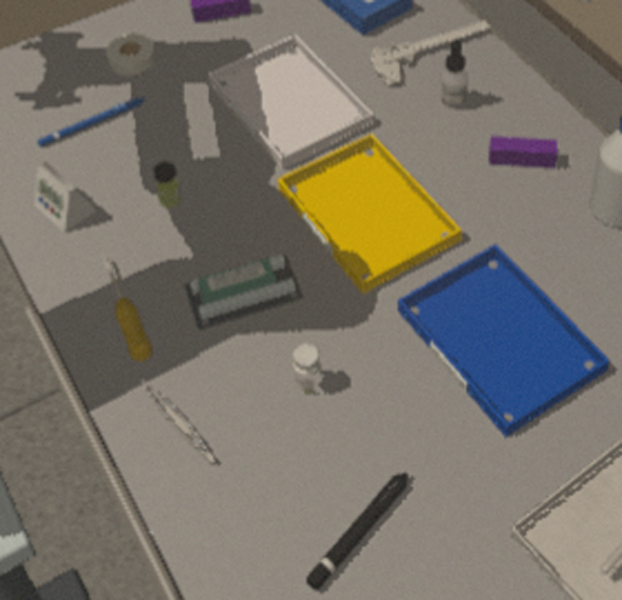

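```bash
cat > plan.py <<'E'
from h import *
import sys
def plan(x,y,z,psi,frm=None):
    s=sensors.state()
    from scipy.spatial.transform import Rotation as Ro
    R=Ro.from_quat(s['eef_rot']).as_matrix();p=np.array(s['tool_pos'])
    cur=np.degrees(np.arctan2(R[1,1],R[0,1])); d=(psi-cur+180)%360-180
    n=-d/5
    R2=R@Ro.from_rotvec([0,0,np.radians(-d)]).as_matrix()
    # tilt ignored: use tool axes as they stand after turn
    sh=R2.T@(np.array([x,y,z])-p)/.03
    print('pos',p.round(4),'psi',round(cur,1),'tilt',round(np.degrees(np.arccos(-R[2,2])),2),'| turns',round(n,2),'shift units',sh.round(2),'z units',round((p[2]-z)/.03,2))
if __name__=='__main__': plan(*map(float,sys.argv[1:]))
E
python3 - <<'E'
from h import *
np.set_printoptions(precision=4,suppress=True)
m=camera_model('top');ms=camera_model('scene')
T=lambda x,y:(170+(x+.5)/800*300-.5,200+(y+.5)/480*180-.5)
S=lambda x,y:(170+(x+.5)/622*280-.5,170+(y+.5)/600*270-.5)
for n,a,b in(('black',(289,298),(165,172)),('white',(575,284),(307,355))):
    print(n,tri(m,T(*a),ms,S(*b)),onplane(m,T(*a),.052),onplane(ms,S(*b),.052))
def ends(n,p,q,z,ps=None,qs=None):
    P=onplane(m,[T(*p),T(*q)],z);d=P[0]-P[1];print(n,P.mean(0),'len',np.linalg.norm(d),'ang',np.degrees(np.arctan2(d[1],d[0])))
    if ps:
        P=onplane(ms,[S(*ps),S(*qs)],z);d=P[0]-P[1];print('  scene',P.mean(0),'len',np.linalg.norm(d),'ang',np.degrees(np.arctan2(d[1],d[0])))
ends('pen',(139,262),(137,394),.006,(142,100),(41,141))
ends('marker',(697,258),(740,380),.008,(406,478),(316,582))
C=onplane(m,[T(*c) for c in((426,233),(481,241),(463,348),(406,340))],.004)
print('stand',C.mean(0),[np.linalg.norm(C[i]-C[(i+1)%4]) for i in range(4)],[np.degrees(np.arctan2(*(C[i]-C[j])[1::-1])) for i,j in((0,3),(1,2))])
E=onplane(m,[T(*c) for c in((437,258),(461,259),(449,330),(427,328))],.031);print('pack',E.mean(0),E)
from plan import plan
plan(.415,.311,.10,90)
E
```

```text
black (array([0.4329, 0.1456, 0.0469]), np.float64(0.0013670800841621455)) [[0.4333 0.145  0.052 ]] [[0.4309 0.1411 0.052 ]]
white (array([ 0.4462, -0.1515,  0.0497]), np.float64(0.0009300165890349523)) [[ 0.4456 -0.151   0.052 ]] [[ 0.446  -0.1529  0.052 ]]
pen [0.4052 0.3096 0.006 ] len 0.13941733458320194 ang 0.8854828186344988
  scene [0.4038 0.3101 0.006 ] len 0.13333740829642332 ang -0.1948975106079723
marker [ 0.41   -0.3113  0.008 ] len 0.13578239708868312 ang 16.746967090220576
  scene [ 0.4096 -0.3125  0.008 ] len 0.12665014231031346 ang 18.205597923016004
stand [ 0.4434 -0.0177  0.004 ] [np.float64(0.06009484546356501), np.float64(0.1159305099037719), np.float64(0.06120872794569396), np.float64(0.11637301728430945)] [np.float64(-11.297070372169575), np.float64(-10.756682801451149)]
pack [ 0.4381 -0.0156  0.031 ] [[ 0.4755 -0.0093  0.031 ]
 [ 0.4742 -0.0347  0.031 ]
 [ 0.4002 -0.0207  0.031 ]
 [ 0.4025  0.0022  0.031 ]]
pos [0.2367 0.5233 0.2305] psi 65.7 tilt 0.11 | turns -4.87 shift units [-5.95 -7.07  4.35] z units 4.35
```

```bash
python3 plan.py .405 .310 .06 90
```

```text
pos [0.2367 0.5233 0.2305] psi 65.7 tilt 0.11 | turns -4.87 shift units [-5.62 -7.1   5.69] z units 5.68
```

Request:
apply_moves --pt "0 0 0 0 0 -0.97" --pt "0 0 0 0 0 -0.97" --pt "0 0 0 0 0 -0.97" --pt "0 0 0 0 0 -0.97" --pt "0 0 0 0 0 -0.97" --pt "-0.7 -0.89 0.6 0 0 0" --pt "-0.7 -0.89 0.6 0 0 0" --pt "-0.7 -0.89 0.6 0 0 0" --pt "-0.7 -0.89 0.6 0 0 0" --pt "-0.7 -0.89 0.6 0 0 0" --pt "-0.7 -0.89 0.6 0 0 0" --pt "-0.7 -0.89 0.6 0 0 0" --pt "-0.7 -0.89 0.6 0 0 0" --pt "0 0 0 0 0 0" --pt "0 0 0 0 0 0" --claw 0.4

```text
time_s: 1.6
tool_pos: [0.4045, 0.3092, 0.0866]
eef_rot: [0.002, 1.0, -0.0, -0.001]
contact_force: [-1.0, 1.1, 0.2]
width: 0.0513
grip_force: 0.0
```

```bash
python3 - <<'E'
from plan import *
plan(.405,.310,.004,90)
m=camera_model('wrist');f=grab_frame('wrist');cv2.imwrite('pics/w1.png',f)
for a,r,c in blobs(f,(95,90,40),(125,255,255),(0,0,640,480),100)[:3]:
    b=cv2.boxPoints(r);P=onplane(m,b,.006);print(a,r,onplane(m,r[0],.006),P)
print(m['t'],-m['R'].T@m['t'],sensors.state()['width'])
E
```

```text
pos [0.4045 0.3092 0.0866] psi 89.8 tilt 0.11 | turns -0.05 shift units [-0.02  0.03  2.75] z units 2.75
2426.0 ((319.8027038574219, 265.449951171875), (177.18601989746094, 15.551091194152832), 88.97696685791016) [[0.41367329 0.31010595 0.006     ]] [[0.35994818 0.30487216 0.006     ]
 [0.35982868 0.31379276 0.006     ]
 [0.47487931 0.31606843 0.006     ]
 [0.47504684 0.30589879 0.006     ]]
531.5 ((317.5, 147.0), (36.0, 15.0), 90.0) [[0.34324725 0.30898804 0.006     ]] [[0.33353958 0.30486787 0.006     ]
 [0.33357636 0.31318796 0.006     ]
 [0.35320731 0.31321354 0.006     ]
 [0.35317032 0.30468036 0.006     ]]
[-0.31027305 -0.38340142  0.13023148] [0.33492821 0.30901635 0.22925585] 0.05154490667700907
```

View pics/w1.png

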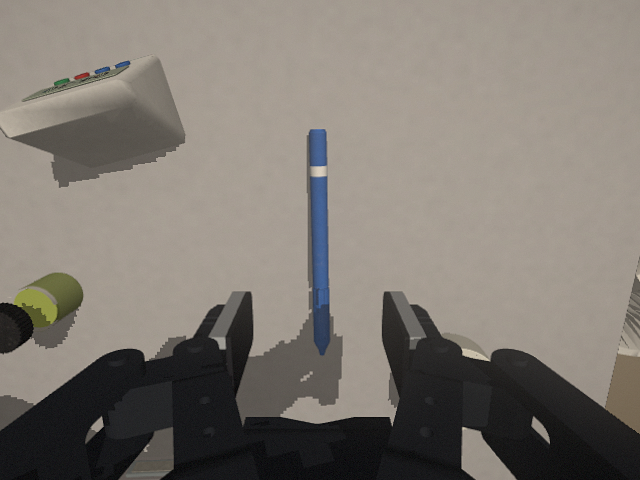

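Request:
apply_moves --pt "0 0 0.69 0 0 0" --pt "0 0 0.69 0 0 0" --pt "0 0 0.69 0 0 0" --pt "0 0 0.68 0 0 0" --pt "0 0 0 0 0 0"

```text
time_s: 2.15
tool_pos: [0.4027, 0.3104, 0.0034]
eef_rot: [-0.0, 1.0, -0.001, -0.002]
contact_force: [-1.2, -0.0, -0.7]
width: 0.0509
grip_force: 0.0
```

Request:
apply_moves --pt "0 0 0 0 0 0" --pt "0 0 0 0 0 0" --pt "0 0 0 0 0 0" --pt "0 0 0 0 0 0" --pt "0 0 0 0 0 0" --pt "0 0 0 0 0 0" --claw 1

```text
time_s: 2.75
tool_pos: [0.4054, 0.3109, 0.0062]
eef_rot: [0.001, 1.0, 0.001, 0.001]
contact_force: [-1.9, 1.5, 6.2]
width: 0.0076
grip_force: 59.0
```

Request:
apply_moves --pt "0 0 -0.5 0 0 0" --pt "0 0 -1 0 0 0" --pt "0 0 -1 0 0 0" --pt "0 0 -1 0 0 0" --pt "0 0 0 0 0 0"

```text
time_s: 3.25
tool_pos: [0.4076, 0.3118, 0.1143]
eef_rot: [0.001, 1.0, 0.003, 0.004]
contact_force: [0.2, 0.4, 0.0]
width: 0.0076
grip_force: 58.7
```

```bash
python3 plan.py .6137 -.212 .05 2.6
```

```text
pos [0.4076 0.3118 0.1143] psi 89.9 tilt 0.55 | turns 17.46 shift units [-17.76   6.05   2.11] z units 2.14
```

Request:
apply_moves --pt "0 0 0 0 0 0.97" --pt "0 0 0 0 0 0.97" --pt "0 0 0 0 0 0.97" --pt "0 0 0 0 0 0.97" --pt "0 0 0 0 0 0.97" --pt "0 0 0 0 0 0.97" --pt "0 0 0 0 0 0.97" --pt "0 0 0 0 0 0.97" --pt "0 0 0 0 0 0.97" --pt "0 0 0 0 0 0.97" --pt "0 0 0 0 0 0.97" --pt "0 0 0 0 0 0.97" --pt "0 0 0 0 0 0.97" --pt "0 0 0 0 0 0.97" --pt "0 0 0 0 0 0.97" --pt "0 0 0 0 0 0.97" --pt "0 0 0 0 0 0.97" --pt "0 0 0 0 0 0.97"

```text
time_s: 5.05
tool_pos: [0.4042, 0.3097, 0.1093]
eef_rot: [0.692, 0.722, -0.0, -0.0]
contact_force: [-0.4, -0.2, 0.1]
width: 0.008
grip_force: 58.7
```

Request:
apply_moves --pt "-0.98 0.34 0 0 0 0" --pt "-0.98 0.34 0 0 0 0" --pt "-0.98 0.34 0 0 0 0" --pt "-0.98 0.34 0 0 0 0" --pt "-0.98 0.34 0 0 0 0" --pt "-0.98 0.34 0 0 0 0" --pt "-0.98 0.34 0 0 0 0" --pt "-0.98 0.34 0 0 0 0" --pt "-0.98 0.34 0 0 0 0" --pt "-0.98 0.34 0 0 0 0" --pt "-0.98 0.34 0 0 0 0" --pt "-0.98 0.34 0 0 0 0" --pt "-0.98 0.34 0 0 0 0" --pt "-0.98 0.34 0 0 0 0" --pt "-0.98 0.34 0 0 0 0" --pt "-0.98 0.34 0 0 0 0" --pt "-0.98 0.34 0 0 0 0" --pt "-0.98 0.34 0 0 0 0" --pt "0 0 0 0 0 0" --pt "0 0 0 0 0 0"

```text
time_s: 7.05
tool_pos: [0.6115, -0.2107, 0.1089]
eef_rot: [0.691, 0.722, -0.0, -0.001]
contact_force: [-0.1, 0.6, 0.5]
width: 0.0074
grip_force: 58.7
```

```bash
python3 plan.py .6137 -.212 .011 2.6; python3 - <<'E'
from plan import *
cv2.imwrite('pics/w2.png',grab_frame('wrist'))
E
```

```text
pos [ 0.6115 -0.2107  0.1089] psi 2.5 tilt 0.1 | turns -0.02 shift units [-0.05  0.07  3.26] z units 3.26
```

View pics/w2.png

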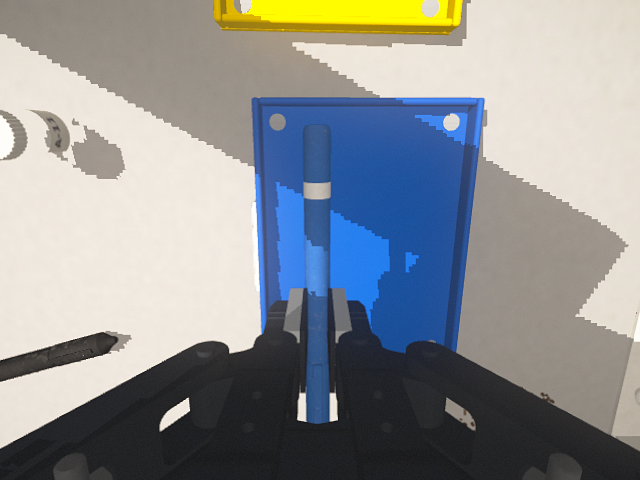

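Request:
apply_moves --pt "0 0.07 0.9 0 0 0" --pt "0 0 0.9 0 0 0" --pt "0 0 0.8 0 0 0" --pt "0 0 0.4 0 0 0" --pt "0 0 0.25 0 0 0" --pt "0 0 0 0 0 0" --pt "0 0 0 0 0 0"

```text
time_s: 7.8
tool_pos: [0.615, -0.2101, 0.0132]
eef_rot: [0.691, 0.723, 0.0, 0.001]
contact_force: [-0.1, 0.3, -0.2]
width: 0.0077
grip_force: 58.7
```

Request:
apply_moves --pt "0 0 0 0 0 0" --pt "0 0 0 0 0 0" --pt "0 0 0 0 0 0" --pt "0 0 0 0 0 0" --claw 0.7

```text
time_s: 8.2
tool_pos: [0.6145, -0.2103, 0.0128]
eef_rot: [0.691, 0.723, 0.0, 0.0]
contact_force: [-1.1, -0.6, -0.6]
width: 0.0259
grip_force: 0.0
```

Request:
apply_moves --pt "0 0 -0.5 0 0 0" --pt "0 0 -1 0 0 0" --pt "0 0 -1 0 0 0" --pt "0 0 -1 0 0 0" --pt "0 0 0 0 0 0"

```text
time_s: 8.7
tool_pos: [0.6178, -0.2116, 0.1236]
eef_rot: [0.691, 0.723, 0.002, 0.005]
contact_force: [0.5, -0.7, 1.0]
width: 0.0258
grip_force: 0.0
```

```bash
python3 plan.py .410 -.312 .007 -72.5
```

```text
pos [ 0.6178 -0.2116  0.1236] psi 2.6 tilt 0.61 | turns 15.02 shift units [-7.64  1.08  3.83] z units 3.89
```

Request:
apply_moves --pt "0 0 0 0 0 1" --pt "0 0 0 0 0 1" --pt "0 0 0 0 0 1" --pt "0 0 0 0 0 1" --pt "0 0 0 0 0 1" --pt "0 0 0 0 0 1" --pt "0 0 0 0 0 1" --pt "0 0 0 0 0 1" --pt "0 0 0 0 0 1" --pt "0 0 0 0 0 1" --pt "0 0 0 0 0 1" --pt "0 0 0 0 0 1" --pt "0 0 0 0 0 1" --pt "0 0 0 0 0 1" --pt "0 0 0 0 0 1" --claw 0.4

```text
time_s: 10.2
tool_pos: [0.6139, -0.2101, 0.1174]
eef_rot: [0.988, 0.151, -0.0, -0.0]
contact_force: [0.8, 0.0, 0.6]
width: 0.0513
grip_force: 0.0
```

Request:
apply_moves --pt "-0.95 0.13 0.1 0 0 0" --pt "-0.95 0.13 0.1 0 0 0" --pt "-0.95 0.13 0.1 0 0 0" --pt "-0.95 0.13 0.1 0 0 0" --pt "-0.95 0.13 0.1 0 0 0" --pt "-0.95 0.13 0.1 0 0 0" --pt "-0.95 0.13 0.1 0 0 0" --pt "-0.95 0.13 0.1 0 0 0" --pt "0 0 0 0 0 0" --pt "0 0 0 0 0 0"

```text
time_s: 11.2
tool_pos: [0.4061, -0.3091, 0.0936]
eef_rot: [0.988, 0.152, 0.0, -0.0]
contact_force: [0.4, -0.3, -0.5]
width: 0.0513
grip_force: 0.0
```

```bash
python3 - <<'E'
from plan import *
plan(.410,-.312,.007,-72.5)
m=camera_model('wrist');f=grab_frame('wrist');cv2.imwrite('pics/w3.png',f)
m2=camera_model('top');f=grab_frame('top');cv2.imwrite('pics/top3.png',f)
E
```

```text
pos [ 0.4061 -0.3091  0.0936] psi -72.5 tilt 0.03 | turns 0.0 shift units [0.09 0.13 2.89] z units 2.89
```

View pics/w3.png

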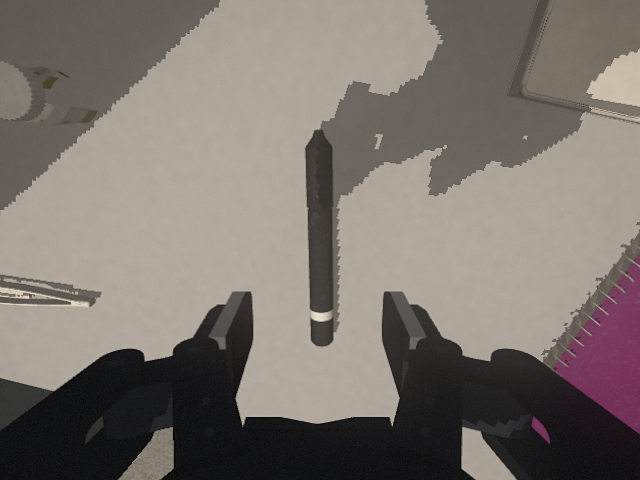

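```bash
python3 - <<'E'
from plan import *
m=camera_model('wrist');P=onplane(m,[[319,130],[321,346]],.008);print(P,P.mean(0),np.linalg.norm(P[0]-P[1]))
c=P.mean(0);plan(c[0],c[1],.007,-72.5)
E
```

```text
[[ 0.47377528 -0.2895744   0.008     ]
 [ 0.34269976 -0.33270477  0.008     ]] [ 0.40823752 -0.31113959  0.008     ] 0.13798921247152998
pos [ 0.4073 -0.309   0.0937] psi -72.4 tilt 0.07 | turns 0.02 shift units [0.   0.07 2.89] z units 2.89
```

Request:
apply_moves --pt "0 0.07 0.72 0 0 0" --pt "0 0 0.72 0 0 0" --pt "0 0 0.72 0 0 0" --pt "0 0 0.7 0 0 0" --pt "0 0 0 0 0 0"

```text
time_s: 11.8
tool_pos: [0.4067, -0.3092, 0.0054]
eef_rot: [0.988, 0.154, -0.001, -0.002]
contact_force: [0.3, -0.1, 0.9]
width: 0.0511
grip_force: 0.0
```

Request:
apply_moves --pt "0 0 0 0 0 0" --pt "0 0 0 0 0 0" --pt "0 0 0 0 0 0" --pt "0 0 0 0 0 0" --pt "0 0 0 0 0 0" --pt "0 0 0 0 0 0" --claw 1

```text
time_s: 12.4
tool_pos: [0.4081, -0.3115, 0.0088]
eef_rot: [0.988, 0.153, 0.001, 0.001]
contact_force: [0.8, 1.4, 6.1]
width: 0.0136
grip_force: 59.3
```

Request:
apply_moves --pt "0 0 -0.5 0 0 0" --pt "0 0 -1 0 0 0" --pt "0 0 -1 0 0 0" --pt "0 0 -1 0 0 0" --pt "0 0 0 0 0 -1" --pt "0 0 0 0 0 -1" --pt "0 0 0 0 0 -1" --pt "0 0 0 0 0 -1" --pt "0 0 0 0 0 -1" --pt "0 0 0 0 0 -1" --pt "0 0 0 0 0 -1" --pt "0 0 0 0 0 -1" --pt "0 0 0 0 0 -1" --pt "0 0 0 0 0 -1" --pt "0 0 0 0 0 -1" --pt "0 0 0 0 0 -1" --pt "0 0 0 0 0 -1" --pt "0 0 0 0 0 -1" --pt "0 0 0 0 0 -1" --pt "0 0 0 0 0 0"

```text
time_s: 14.4
tool_pos: [0.4069, -0.3109, 0.1128]
eef_rot: [0.691, 0.723, -0.0, 0.0]
contact_force: [-0.0, -0.2, 0.2]
width: 0.0134
grip_force: 58.6
```

```bash
python3 plan.py .6638 -.2098 .011 2.6
```

```text
pos [ 0.4069 -0.3109  0.1128] psi 2.6 tilt 0.02 | turns 0.0 shift units [2.98 8.71 3.39] z units 3.39
```

Request:
apply_moves --pt "0.3 0.87 0 0 0 0" --pt "0.3 0.87 0 0 0 0" --pt "0.3 0.87 0 0 0 0" --pt "0.3 0.87 0 0 0 0" --pt "0.3 0.87 0 0 0 0" --pt "0.3 0.87 0 0 0 0" --pt "0.3 0.87 0 0 0 0" --pt "0.3 0.87 0 0 0 0" --pt "0.3 0.87 0 0 0 0" --pt "0.3 0.87 0 0 0 0" --pt "0 0 0.8 0 0 0" --pt "0 0 0.8 0 0 0" --pt "0 0 0 0 0 0" --pt "0 0 0 0 0 0"

```text
time_s: 15.8
tool_pos: [0.6631, -0.209, 0.0641]
eef_rot: [0.691, 0.723, -0.0, -0.001]
contact_force: [0.7, -0.0, 0.0]
width: 0.0136
grip_force: 58.7
```

```bash
python3 plan.py .6638 -.2098 .011 2.6;python3 - <<'E'
from plan import *
cv2.imwrite('pics/w4.png',grab_frame('wrist'))
E
```

```text
pos [ 0.6631 -0.209   0.0641] psi 2.5 tilt 0.1 | turns -0.01 shift units [-0.03  0.02  1.77] z units 1.77
```

View pics/w4.png

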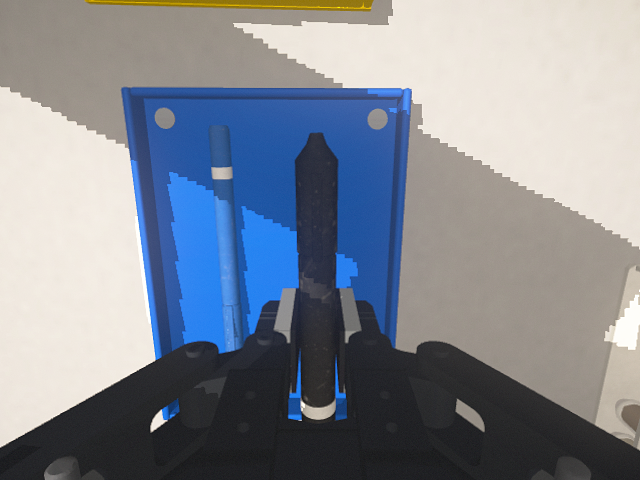

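Request:
apply_moves --pt "0 0 0.7 0 0 0" --pt "0 0 0.6 0 0 0" --pt "0 0 0.3 0 0 0" --pt "0 0 0.15 0 0 0" --pt "0 0 0 0 0 0" --pt "0 0 0 0 0 0"

```text
time_s: 16.45
tool_pos: [0.6646, -0.2095, 0.0133]
eef_rot: [0.691, 0.723, 0.0, 0.001]
contact_force: [0.3, -0.9, -0.5]
width: 0.0135
grip_force: 58.7
```

Request:
apply_moves --pt "0 0 0 0 0 0" --pt "0 0 0 0 0 0" --pt "0 0 0 0 0 0" --pt "0 0 0 0 0 0" --claw 0.67

```text
time_s: 16.85
tool_pos: [0.6637, -0.2091, 0.0121]
eef_rot: [0.691, 0.723, 0.0, 0.0]
contact_force: [0.5, -0.1, -0.2]
width: 0.0285
grip_force: 0.0
```

Request:
apply_moves --pt "0 0 -0.5 0 0 0" --pt "0 0 -1 0 0 0" --pt "0 0 -1 0 0 0" --pt "0 0 -1 0 0 0" --pt "0 0 0 0 0 0"

```text
time_s: 17.35
tool_pos: [0.6673, -0.2104, 0.1237]
eef_rot: [0.691, 0.723, 0.002, 0.005]
contact_force: [-0.5, -0.7, 1.0]
width: 0.0284
grip_force: 0.0
```

```bash
python3 plan.py .446 -.1518 .085 -10; python3 plan.py .446 -.1518 .085 2.6
```

```text
pos [ 0.6673 -0.2104  0.1237] psi 2.6 tilt 0.63 | turns 2.52 shift units [ 0.65 -7.62  1.21] z units 1.29
pos [ 0.6673 -0.2104  0.1237] psi 2.6 tilt 0.63 | turns 0.0 shift units [ 2.29 -7.29  1.21] z units 1.29
```

Request:
apply_moves --pt "0.28 -0.91 0 0 0 0" --pt "0.28 -0.91 0 0 0 0" --pt "0.28 -0.91 0 0 0 0" --pt "0.28 -0.91 0 0 0 0" --pt "0.28 -0.91 0 0 0 0" --pt "0.28 -0.91 0 0 0 0" --pt "0.28 -0.91 0 0 0 0" --pt "0.28 -0.91 0 0 0 0" --pt "0 0 0 0 0 0" --pt "0 0 0 0 0 0" --claw 0.3

```text
time_s: 18.35
tool_pos: [0.4423, -0.1519, 0.1175]
eef_rot: [0.691, 0.723, 0.0, 0.0]
contact_force: [-0.3, -0.1, -1.2]
width: 0.0598
grip_force: 0.0
```

```bash
python3 - <<'E'
from plan import *
plan(.446,-.1518,.016,2.6)
m=camera_model('wrist');print(proj(m,[[.446,-.1518,.052],[.446,-.1518,0]]))
cv2.imwrite('pics/w5.png',grab_frame('wrist'))
E
```

```text
pos [ 0.4423 -0.1519  0.1175] psi 2.6 tilt 0.06 | turns -0.0 shift units [-0.    0.12  3.38] z units 3.38
[[324.59838576 257.22717483]
 [323.08918889 233.73516969]]
```

View pics/w5.png

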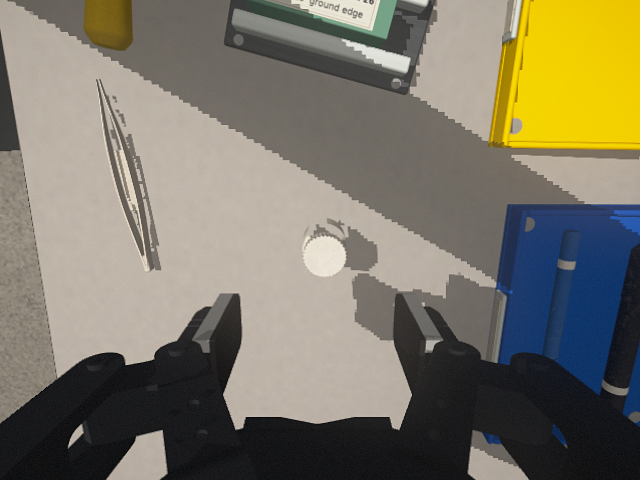

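Request:
apply_moves --pt "0 0.12 0.75 0 0 0" --pt "0 0 0.75 0 0 0" --pt "0 0 0.75 0 0 0" --pt "0 0 0.75 0 0 0" --pt "0 0 0.37 0 0 0" --pt "0 0 0 0 0 0"

```text
time_s: 19.0
tool_pos: [0.4461, -0.1517, 0.0145]
eef_rot: [0.691, 0.723, -0.0, -0.001]
contact_force: [-0.7, 0.7, 0.2]
width: 0.0599
grip_force: 0.0
```

Request:
apply_moves --pt "0 0 0 0 0 0" --pt "0 0 0 0 0 0" --pt "0 0 0 0 0 0" --pt "0 0 0 0 0 0" --pt "0 0 0 0 0 0" --pt "0 0 0 0 0 0" --claw 1

```text
time_s: 19.6
tool_pos: [0.447, -0.1522, 0.0171]
eef_rot: [0.691, 0.723, 0.0, 0.001]
contact_force: [0.0, -0.1, 6.4]
width: 0.0245
grip_force: 59.4
```

Request:
apply_moves --pt "0 0 -0.5 0 0 0" --pt "0 0 -1 0 0 0" --pt "0 0 -1 0 0 0" --pt "0 0 -1 0 0 0" --pt "0 0 0 0 0 0" --pt "0 0 0 0 0 0"

```text
time_s: 20.2
tool_pos: [0.4464, -0.1519, 0.1217]
eef_rot: [0.691, 0.723, 0.0, 0.001]
contact_force: [-0.6, 0.4, -0.4]
width: 0.0243
grip_force: 59.0
```

```bash
python3 plan.py .634 .169 .02 2.6
```

```text
pos [ 0.4464 -0.1519  0.1217] psi 2.6 tilt 0.13 | turns 0.0 shift units [10.4   6.73  3.39] z units 3.39
```

Request:
apply_moves --pt "0.94 0.6 0 0 0 0" --pt "0.94 0.6 0 0 0 0" --pt "0.94 0.6 0 0 0 0" --pt "0.94 0.6 0 0 0 0" --pt "0.94 0.6 0 0 0 0" --pt "0.94 0.6 0 0 0 0" --pt "0.94 0.6 0 0 0 0" --pt "0.94 0.6 0 0 0 0" --pt "0.94 0.6 0 0 0 0" --pt "0.94 0.6 0 0 0 0" --pt "0.94 0.6 0 0 0 0" --pt "0 0 0 0 0 0" --pt "0 0 0 0 0 0"

```text
time_s: 21.5
tool_pos: [0.6284, 0.1675, 0.1186]
eef_rot: [0.69, 0.724, -0.002, -0.001]
contact_force: [0.5, -0.2, -1.0]
width: 0.0243
grip_force: 59.1
```

```bash
python3 - <<'E'
from plan import *
m=camera_model('top')
T=lambda x,y:(170+(x+.5)/800*300-.5,200+(y+.5)/480*180-.5)
C=onplane(m,[T(*c) for c in((152,63),(319,56),(321,178),(153,183))],.02);print(C,C.mean(0))
plan(C.mean(0)[0],C.mean(0)[1]-.04,.02,2.6)
E
```

```text
[[0.69244407 0.30103645 0.02      ]
 [0.69923536 0.11676509 0.02      ]
 [0.56331603 0.11397857 0.02      ]
 [0.55876568 0.29549377 0.02      ]] [0.62844029 0.20681847 0.02      ]
pos [0.6284 0.1675 0.1186] psi 2.7 tilt 0.23 | turns 0.02 shift units [-0.02  0.01  3.29] z units 3.29
```

Request:
apply_moves --pt "0 0 0.9 0 0 0" --pt "0 0 0.9 0 0 0" --pt "0 0 0.8 0 0 0" --pt "0 0 0.45 0 0 0" --pt "0 0 0.2 0 0 0" --pt "0 0 0 0 0 0" --pt "0 0 0 0 0 0"

```text
time_s: 22.2
tool_pos: [0.6304, 0.167, 0.0243]
eef_rot: [0.691, 0.723, 0.001, 0.0]
contact_force: [-0.0, -0.1, -0.3]
width: 0.0244
grip_force: 59.1
```

Request:
apply_moves --pt "0 0 0 0 0 0" --pt "0 0 0 0 0 0" --pt "0 0 0 0 0 0" --pt "0 0 0 0 0 0" --claw 0.5

```text
time_s: 22.6
tool_pos: [0.6299, 0.1673, 0.0239]
eef_rot: [0.691, 0.723, 0.0, 0.0]
contact_force: [-0.4, -0.2, 0.7]
width: 0.0427
grip_force: 0.0
```

Request:
apply_moves --pt "0 0 -0.5 0 0 0" --pt "0 0 -1 0 0 0" --pt "0 0 -1 0 0 0" --pt "0 0 -1 0 0 0" --pt "0 0 0 0 0 0"

```text
time_s: 23.1
tool_pos: [0.6334, 0.1679, 0.1348]
eef_rot: [0.691, 0.723, 0.004, 0.003]
contact_force: [1.3, 0.1, 0.9]
width: 0.0428
grip_force: 0.0
```

```bash
python3 plan.py .433 .145 .1 2.6
```

```text
pos [0.6334 0.1679 0.1348] psi 2.6 tilt 0.62 | turns 0.0 shift units [-0.46 -6.72  1.09] z units 1.16
```

Request:
apply_moves --pt "-0.06 -0.94 0 0 0 0" --pt "-0.06 -0.94 0 0 0 0" --pt "-0.06 -0.94 0 0 0 0" --pt "-0.06 -0.94 0 0 0 0" --pt "-0.06 -0.94 0 0 0 0" --pt "-0.06 -0.94 0 0 0 0" --pt "-0.06 -0.94 0.3 0 0 0" --pt "0 0 0 0 0 0" --pt "0 0 0 0 0 0" --claw 0.3

```text
time_s: 24.0
tool_pos: [0.4328, 0.1456, 0.1197]
eef_rot: [0.691, 0.723, 0.0, 0.0]
contact_force: [1.4, 0.1, -0.1]
width: 0.0597
grip_force: 0.0
```

```bash
python3 - <<'E'
from plan import *
plan(.433,.145,.0165,2.6)
m=camera_model('wrist');print(proj(m,[[.433,.145,.052],[.433,.145,0]]))
cv2.imwrite('pics/w6.png',grab_frame('wrist'))
f=grab_frame('scene');cv2.imwrite('pics/s6.png',cv2.resize(f[170:440,170:450],(622,600)))
E
```

```text
pos [0.4328 0.1456 0.1197] psi 2.6 tilt 0.03 | turns 0.01 shift units [-0.02  0.    3.44] z units 3.44
[[318.34400388 256.89531774]
 [318.03284525 233.69767882]]
```

View pics/w6.png

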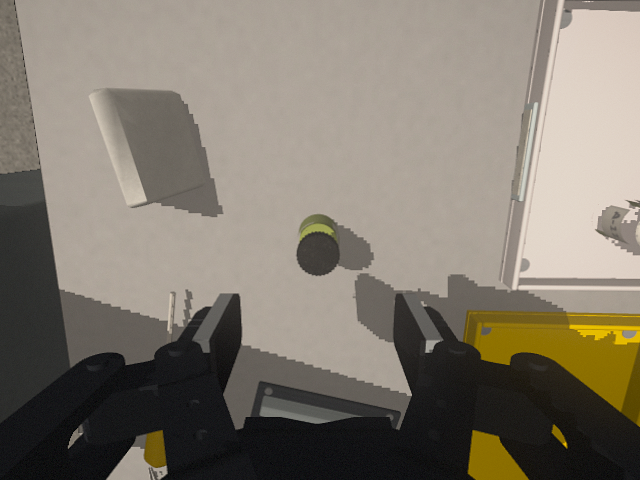

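Request:
apply_moves --pt "0 0 0.75 0 0 0" --pt "0 0 0.75 0 0 0" --pt "0 0 0.75 0 0 0" --pt "0 0 0.75 0 0 0" --pt "0 0 0.44 0 0 0" --pt "0 0 0 0 0 0"

```text
time_s: 24.7
tool_pos: [0.4336, 0.1455, 0.0146]
eef_rot: [0.691, 0.723, -0.001, -0.001]
contact_force: [-0.0, -0.4, -0.4]
width: 0.0599
grip_force: 0.0
```

Request:
apply_moves --pt "0 0 0 0 0 0" --pt "0 0 0 0 0 0" --pt "0 0 0 0 0 0" --pt "0 0 0 0 0 0" --pt "0 0 0 0 0 0" --pt "0 0 0 0 0 0" --claw 1

```text
time_s: 25.3
tool_pos: [0.4343, 0.1459, 0.0171]
eef_rot: [0.691, 0.723, 0.001, 0.001]
contact_force: [-0.9, 0.1, 6.8]
width: 0.0248
grip_force: 59.3
```

Request:
apply_moves --pt "0 0 -0.5 0 0 0" --pt "0 0 -1 0 0 0" --pt "0 0 -1 0 0 0" --pt "0 0 -1 0 0 0" --pt "0 0 0 0 0 0" --pt "0 0 0 0 0 0"

```text
time_s: 25.9
tool_pos: [0.4331, 0.1456, 0.1217]
eef_rot: [0.691, 0.723, 0.001, 0.0]
contact_force: [-0.3, -0.6, -0.8]
width: 0.0249
grip_force: 59.0
```

```bash
python3 plan.py .628 .247 .0205 2.6
```

```text
pos [0.4331 0.1456 0.1217] psi 2.6 tilt 0.09 | turns 0.0 shift units [3.08 6.64 3.39] z units 3.37
```

View pics/s6.png

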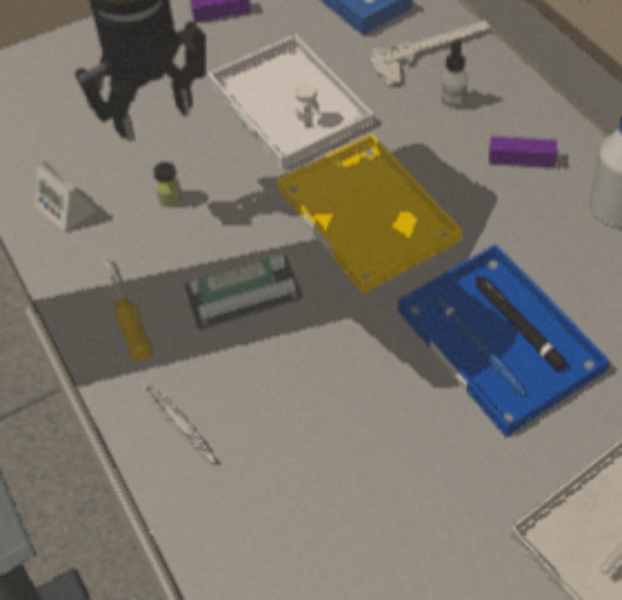

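White vial stands upright in the white tray at zoom (307,100); pen and marker lie side by side in the blue tray.

Request:
apply_moves --pt "0.385 0.83 0 0 0 0" --pt "0.385 0.83 0 0 0 0" --pt "0.385 0.83 0 0 0 0" --pt "0.385 0.83 0 0 0 0" --pt "0.385 0.83 0 0 0 0" --pt "0.385 0.83 0 0 0 0" --pt "0.385 0.83 0 0 0 0" --pt "0.385 0.83 0 0 0 0" --pt "0 0 0.8 0 0 0" --pt "0 0 0.9 0 0 0" --pt "0 0 0.8 0 0 0" --pt "0 0 0 0 0 0" --pt "0 0 0 0 0 0"

```text
time_s: 27.2
tool_pos: [0.6265, 0.2465, 0.0443]
eef_rot: [0.691, 0.723, -0.002, -0.001]
contact_force: [-0.2, -0.1, -0.5]
width: 0.0249
grip_force: 59.0
```

```bash
python3 plan.py .628 .247 .0215 2.6
```

```text
pos [0.6265 0.2465 0.0443] psi 2.6 tilt 0.24 | turns 0.0 shift units [0.02 0.05 0.76] z units 0.76
```

Request:
apply_moves --pt "0 0 0.4 0 0 0" --pt "0 0 0.2 0 0 0" --pt "0 0 0.12 0 0 0" --pt "0 0 0 0 0 0" --pt "0 0 0 0 0 0"

```text
time_s: 27.7
tool_pos: [0.628, 0.247, 0.0249]
eef_rot: [0.691, 0.723, 0.0, 0.0]
contact_force: [0.5, 0.3, 0.6]
width: 0.0246
grip_force: 59.0
```

Request:
apply_moves --pt "0 0 0 0 0 0" --pt "0 0 0 0 0 0" --pt "0 0 0 0 0 0" --pt "0 0 0 0 0 0" --claw 0.5

```text
time_s: 28.1
tool_pos: [0.628, 0.247, 0.0248]
eef_rot: [0.691, 0.723, 0.0, 0.0]
contact_force: [0.8, -0.2, -0.4]
width: 0.0427
grip_force: 0.0
```

Request:
apply_moves --pt "0 0 -0.5 0 0 0" --pt "0 0 -1 0 0 0" --pt "0 0 -1 0 0 0" --pt "0 0 -1 0 0 0" --pt "0 0 0 0 0 0" --pt "0 0 0 0 0 0"

```text
time_s: 28.7
tool_pos: [0.6286, 0.2472, 0.1317]
eef_rot: [0.691, 0.723, 0.001, 0.001]
contact_force: [0.2, -0.4, -0.1]
width: 0.0422
grip_force: 0.0
```

```bash
python3 plan.py .439 -.0165 .1 79
```

```text
pos [0.6286 0.2472 0.1317] psi 2.6 tilt 0.19 | turns -15.28 shift units [ 4.53 -9.84  1.03] z units 1.06
```

Request:
apply_moves --pt "0 0 0 0 0 -0.955" --pt "0 0 0 0 0 -0.955" --pt "0 0 0 0 0 -0.955" --pt "0 0 0 0 0 -0.955" --pt "0 0 0 0 0 -0.955" --pt "0 0 0 0 0 -0.955" --pt "0 0 0 0 0 -0.955" --pt "0 0 0 0 0 -0.955" --pt "0 0 0 0 0 -0.955" --pt "0 0 0 0 0 -0.955" --pt "0 0 0 0 0 -0.955" --pt "0 0 0 0 0 -0.955" --pt "0 0 0 0 0 -0.955" --pt "0 0 0 0 0 -0.955" --pt "0 0 0 0 0 -0.955" --pt "0 0 0 0 0 -0.955" --claw 0.45

```text
time_s: 30.3
tool_pos: [0.6266, 0.2465, 0.128]
eef_rot: [0.094, 0.996, -0.001, -0.002]
contact_force: [-0.3, 0.5, 0.8]
width: 0.047
grip_force: 0.0
```

Request:
apply_moves --pt "0.45 -0.98 0 0 0 0" --pt "0.45 -0.98 0 0 0 0" --pt "0.45 -0.98 0 0 0 0" --pt "0.45 -0.98 0 0 0 0" --pt "0.45 -0.98 0 0 0 0" --pt "0.45 -0.98 0 0 0 0" --pt "0.45 -0.98 0 0 0 0" --pt "0.45 -0.98 0 0 0 0" --pt "0.45 -0.98 0 0 0 0" --pt "0.45 -0.98 0 0 0 0" --pt "0 0 0 0 0 0" --pt "0 0 0 0 0 0"

```text
time_s: 31.5
tool_pos: [0.4384, -0.0161, 0.1291]
eef_rot: [0.097, 0.995, 0.0, -0.001]
contact_force: [0.3, -0.5, 0.3]
width: 0.0469
grip_force: 0.0
```

```bash
python3 - <<'E'
from plan import *
plan(.439,-.0165,.022,79)
m=camera_model('wrist');print(proj(m,[[.439,-.0165,.031]]))
f=grab_frame('wrist');cv2.imwrite('pics/w7.png',f)
E
```

```text
pos [ 0.4384 -0.0161  0.1291] psi 78.9 tilt 0.09 | turns -0.02 shift units [-0.03 -0.01  3.57] z units 3.57
[[317.77503217 243.8418043 ]]
```

View pics/w7.png

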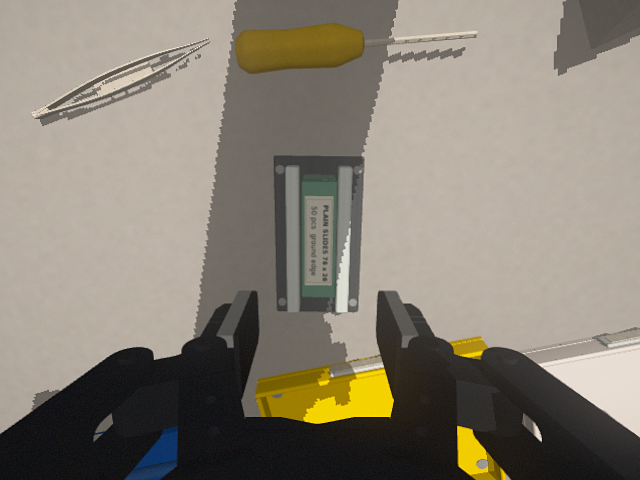

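Request:
apply_moves --pt "0 0 0.9 0 0 0" --pt "0 0 0.9 0 0 0" --pt "0 0 0.9 0 0 0" --pt "0 0 0.5 0 0 0" --pt "0 0 0.3 0 0 0" --pt "0 0 0.07 0 0 0" --pt "0 0 0 0 0 0" --pt "0 0 0 0 0 0"

```text
time_s: 32.35
tool_pos: [0.4402, -0.0158, 0.0231]
eef_rot: [0.096, 0.995, -0.0, 0.001]
contact_force: [-0.4, 0.1, 1.0]
width: 0.047
grip_force: 0.0
```

Request:
apply_moves --pt "0 0 0 0 0 0" --pt "0 0 0 0 0 0" --pt "0 0 0 0 0 0" --pt "0 0 0 0 0 0" --pt "0 0 0 0 0 0" --pt "0 0 0 0 0 0" --claw 1

```text
time_s: 32.95
tool_pos: [0.4399, -0.016, 0.0235]
eef_rot: [0.096, 0.995, 0.0, 0.001]
contact_force: [-0.3, 0.2, 4.6]
width: 0.0205
grip_force: 58.7
```

Request:
apply_moves --pt "0 0 -0.2 0 0 0" --pt "0 0 -0.3 0 0 0" --pt "0 0 -0.4 0 0 0" --pt "0 0 -0.5 0 0 0" --pt "0 0 -0.6 0 0 0" --pt "0 0 -0.6 0 0 0" --pt "0 0 0 0 0 0" --pt "0 0 0 0 0 0"

```text
time_s: 33.75
tool_pos: [0.4395, -0.016, 0.101]
eef_rot: [0.096, 0.995, -0.0, 0.001]
contact_force: [-0.4, -0.3, -0.7]
width: 0.0203
grip_force: 59.1
```

```bash
python3 - <<'E'
from plan import *
plan(.613,.003,.0275,91.8)
f=grab_frame('wrist');cv2.imwrite('pics/w8.png',f)
E
```

```text
pos [ 0.4395 -0.016   0.101 ] psi 79.0 tilt 0.1 | turns -2.56 shift units [-5.79  0.45  2.46] z units 2.45
```

View pics/w8.png

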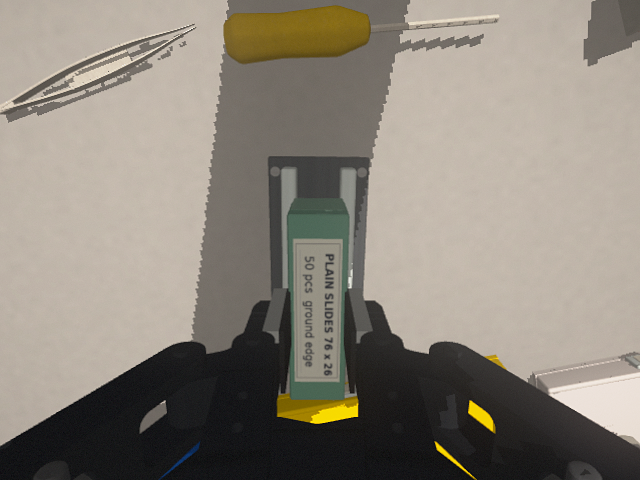

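Request:
apply_moves --pt "0 0 0 0 0 -0.86" --pt "0 0 0 0 0 -0.85" --pt "0 0 0 0 0 -0.85" --pt "-0.83 0.065 0 0 0 0" --pt "-0.83 0.065 0 0 0 0" --pt "-0.83 0.065 0 0 0 0" --pt "-0.83 0.065 0 0 0 0" --pt "-0.83 0.065 0 0 0 0" --pt "-0.83 0.065 0 0 0 0" --pt "-0.83 0.065 0 0 0 0" --pt "0 0 0.8 0 0 0" --pt "0 0 0.8 0 0 0" --pt "0 0 0 0 0 0" --pt "0 0 0 0 0 0"

```text
time_s: 35.2
tool_pos: [0.6118, 0.0033, 0.0511]
eef_rot: [-0.016, 1.0, 0.0, -0.002]
contact_force: [-0.6, 0.2, -0.9]
width: 0.0204
grip_force: 59.1
```

```bash
python3 plan.py .613 .003 .0245 91.8
```

```text
pos [0.6118 0.0033 0.0511] psi 91.8 tilt 0.21 | turns 0.0 shift units [-0.04 -0.01  0.89] z units 0.89
```

Request:
apply_moves --pt "0 0 0.4 0 0 0" --pt "0 0 0.3 0 0 0" --pt "0 0 0.15 0 0 0" --pt "0 0 0.04 0 0 0" --pt "0 0 0 0 0 0" --pt "0 0 0 0 0 0" --pt "0 0 0 0 0 0"

```text
time_s: 35.9
tool_pos: [0.6134, 0.0032, 0.0262]
eef_rot: [-0.016, 1.0, -0.0, 0.0]
contact_force: [-0.1, -0.6, -0.3]
width: 0.0207
grip_force: 59.1
```

Request:
apply_moves --pt "0 0 0 0 0 0" --pt "0 0 0 0 0 0" --pt "0 0 0 0 0 0" --pt "0 0 0 0 0 0" --claw 0.45

```text
time_s: 36.3
tool_pos: [0.6132, 0.0032, 0.026]
eef_rot: [-0.016, 1.0, -0.0, 0.0]
contact_force: [-0.4, -0.2, 0.6]
width: 0.0471
grip_force: 0.0
```

Request:
apply_moves --pt "0 0 -0.5 0 0 0" --pt "0 0 -1 0 0 0" --pt "0 0 -1 0 0 0" --pt "0 0 -1 0 0 0" --pt "0 0 -1 0 0 0" --pt "0.8 0 -1 0 0 0" --pt "0.8 0 -1 0 0 0" --pt "0.8 0 -1 0 0 0" --pt "0.8 0 -1 0 0 0" --pt "0 0 0 0 0 0" --pt "0 0 0 0 0 0" --pt "0 0 0 0 0 0"

```text
time_s: 37.5
tool_pos: [0.5171, 0.0002, 0.2798]
eef_rot: [-0.016, 1.0, 0.0, -0.001]
contact_force: [-0.3, 0.7, 0.2]
width: 0.047
grip_force: 0.0
```

```bash
python3 - <<'E'
from plan import *
f=grab_frame('scene');g=grab_frame('top')
a=cv2.resize(f[170:440,240:450],(420,540));b=cv2.resize(g[200:330,175:450],(0,0),fx=1.35,fy=1.35)
c=np.zeros((540,800,3),np.uint8);c[:,:420]=a;c[:b.shape[0],420:420+b.shape[1]]=b[:,:380];cv2.imwrite('pics/f.png',c)
E
```

```text
(no output)
```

View pics/f.png

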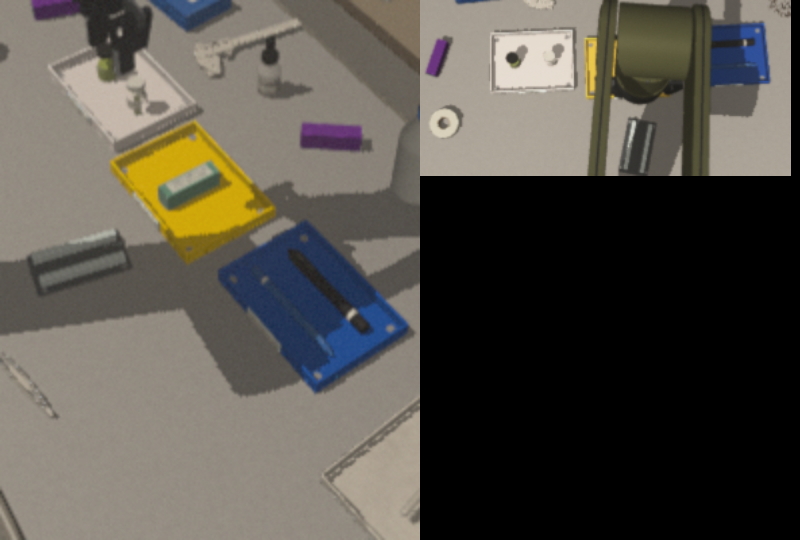

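All five things are where they belong: the vials stand in the white tray, the pack lies on a long side in the yellow tray, and the pen and marker lie flat in the blue tray. The tape has not moved.

```bash
python3 -c "
from station import robot
print(robot.hand_in())"
```

```text
the job is handed in; nothing more can be done
None
```

I handed the job in at about 37.6 s: in the last pictures all five items were sorted into their trays and the label tape was untouched. The hand-in call returned no verdict.

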